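# Switch the pull-to-unlock valve knob on a filtration manifold

## Robot

A 6-joint arm with a two-finger parallel gripper is mounted at the origin on the work surface. World frame = base frame: x ahead of the robot, y to its left, z up, the work surface at z = 0. Lengths are in m, angles in rad, forces in N, time in s.
With the tool pointing down it reaches from about 0.4 to 0.825 m from the base axis. Payload 7 kg.
Tool frame: the origin (TCP) lies at the very end of the fingers, on their centre line; the grasp point (between the pads) lies 19 mm behind it; z points along the fingers, y is the line along which they close (so a half turn about z gives the same grasp; the last joint's range is limited). The gripper opens to 88 mm and grips with 3 to 60 N. Pads are 19 mm wide; open, the fingers measure 130 mm over their backs; the gripper's body (78 mm by 193 mm) begins 47 mm behind the grasp point.
Start: joints at [1.564, 0.359, 0.012, 0, -1.224, -0.288], TCP at [0.196, 0.646, 0.227] pointing down, gripper open.
Joint ranges: [-3.07, 3.07], [-1.43, 2.12], [-1.02, 1.25], [-3.03, 1.67], [-3.05, -0], [-3.03, 3.03]. Speed limits (rad/s): [2.39, 2.39, 3.01, 3.14, 3.14, 3.14].

## Interface

Orientations are given as a rotation vector (axis times angle).
In Python, from cell import robot gives the robot as it stands.
- The arm moves only by the tool apply_moves, never from a script. Its argument "deltas" is text: rows parted by semicolons, each of 7 numbers parted by spaces: the turn, a rotation vector about the tool's x, y, z in units of 60 degrees (1.0 is 60 degrees), then the shift along the tool's x, y, z in units of 0.3 m (1.0 is 0.3 m), then the opening, from -1 (shut) to 1 (fully open). In form: rx ry rz dx dy dz grip; .... A call has exactly 8 rows; each row is the pose to reach, as a shift and turn from the pose commanded when the call began, along the tool's axes at that moment; what a row does not reach only later rows make up. A row lasts 1/12 s, in which the tool goes at most 41.7 mm and 7.16 degrees, less where a joint would pass 70% of its speed; a pose out of reach is approached as far as the arm can. A call with a number of a shift or a turn outside -1 to 1 is refused whole. A call with a gripper value outside its range is refused whole. The fingers move at their own pace and stop on an object; "newtons" is the grip in N (left out, the last holds). Time passes only in rows, so rows that repeat a pose let the fingers close, or fill a call up. It gives the time, the measured TCP pose, the force, the opening and the grip force at its end, in the units of the state.
- robot.get_state(): the state, without advancing time (a new reading comes with each control period).
- robot.capture(name): name is "side" or "top" or "wrist"; returns a dict with "img" (400x640x3 uint8, red, green, blue), "depth" (400x640 float32, m along the optical axis (not along the pixel's ray), 0 where there is no reading), "K" (3x3 intrinsics, pixels), "origin" and "attitude" of the camera in the world. Camera axes: x right, y down, z forward; pixel columns grow to the right and rows downward; lengths in m; the calibration is good to about 2 mm. A picture is of the moment at which its call begins.
- robot.hand_in(): hands the job in; it is judged then, once.
The state is a dict: "time_s": time; "q": joint angles; "qd": joint speeds; "tau": joint torques, N m; "tcp_pos": TCP position; "tool_rot": TCP orientation; "contact_force": force on the tool from outside, world axes, zero at the start; "moment": the same for the moment, N m; "grip_width": finger opening in m; "grip_force": force on a finger pad.
Only numpy, scipy, OpenCV 4.12 (cv2) and the standard library are available. Lean on these libraries where they do the work, as an engineer would, in place of code of your own. Each camera call takes 0.05 s, during which the arm holds its last target. There are 200 camera calls.

## Task

Switch the valve on the steel filter manifold to its other position: pull its black knob straight up as far as it comes to unlock it, turn it clockwise (seen from above) until you feel it come up against the far stop, then push it straight back down until it is fully home and let go. The stop's place is not known exactly, so feel for it: never force the knob's steel lug against the gate it runs in, and leave the other things on the bench where they are.

Things in the scene. Friction and masses are not known exactly. Their poses are not given: they have to be found in the camera images.
- manifold: Steel manifold block, 130 x 100 mm, fixed to the bench on a 170 x 120 x 6 mm foot, a pipe stub on each y side (reaching 72 mm from the middle), and on top a round deck 84 mm across, 70 mm above the bench. Origin: centre of the underside, on the knob's upright axis; z up.
- deck (a point): Deck centre, on the knob's axis. Round the knob stands the steel gate, 26 to 36 mm from the axis. Clockwise seen from above: a stop post 22 mm high, the 10 mm wide slot where the lug sits at first, a rail 10 mm high, a second 10 mm slot and, forming its far side, the far stop post, 22 mm high. The far slot and stop sit differently from unit to unit.
- knob_grip (a point): Grip point on the knob's axis, 48 mm above the deck while the knob is in, 16 mm under its top. The black upright bar grip is 14 mm thick, 44 mm long, 40 mm high (24 to 64 mm above the deck when in), over a 26 mm neck and a 44 mm disc. x axis: along the bar towards the lug, turning with the knob; z up.
- lug: Steel lug on the knob's edge, in line with the bar: 7 mm wide, 8 mm high, reaching 36 mm from the axis, underside 1 mm above the deck when in. Origin on the axis, at deck level when in; x axis out along the lug. Fully out, its underside is 13 mm above the deck: 3 mm over the rail, yet it still meets the stop posts. Over the rail it cannot go down.
- stem (a joint): How far the knob is pulled up, in m: 0 fully in (locked), 0.012 fully out. It rubs with about 6 N either way and stays where it is left.
- knob (a joint): Knob angle in rad, growing clockwise seen from above; about 0 in the starting slot. It turns with about 0.06 N m of friction. The far slot's middle is somewhere between 0.85 and 1.40 rad; against the far stop the knob stands 0.05 rad beyond that middle, with the lug inside the slot.
- sample_bottle: Bystander: white jar, 38 mm across, 75 mm high, beside the manifold; origin under its centre.
- clamp_ring: Bystander: steel ring, 52 mm across, 14 mm high, beside the manifold; origin under its centre.
- wrench: Bystander: wrench, 150 mm long, lying between robot and manifold; origin in its middle.
- beaker: Bystander: glass beaker, 90 mm across, 120 mm high; origin under its centre.
- buffer_bottle: Bystander: glass bottle, 84 mm across, 170 mm high; origin under its centre.
- parts_tray: Bystander: grey tray, 180 x 130 x 30 mm; origin under its centre.
- flange_cap: Bystander: steel flange cap, 50 mm across, 22 mm high; origin under its centre.
Not all that is in view belongs to the job. Of the things like the manifold, leave any that is blue; of the rest the larger one is meant.

How it is judged:
On the way, in this order (a step that is already met when the one before it is completed fails the run):
1. the knob is pulled out (more than 10 mm) with the lug still over its starting slot (value of joint stem above 0.01 m and value of joint knob below 0.25 rad), for 0.1 s.
2. still pulled out, the knob is turned clockwise by more than 0.75 rad (value of joint stem above 0.01 m and value of joint knob above 0.75 rad), for 0.1 s.
At the end, for the whole second after the job is handed in: The knob is back in to within 2 mm of fully home, turned more than 0.75 rad clockwise (so that its lug sits down in the far slot), and let go (value of joint stem below 0.002 m and value of joint knob above 0.75 rad); the robot touches nothing.
It fails at once if the lug was forced against the gate or a stop with more than 25 N (contact force between lug and anything else above 25 N).
It fails at once if a bystander was moved by more than 20 mm (distance of any of sample_bottle, clamp_ring, wrench, beaker, buffer_bottle, parts_tray, flange_cap from where it was at the start of the episode above 0.02 m).
It also fails if it takes over 64 s, if anything falls off the work surface, if the arm or the gripper's body presses on something with over 40 N, if the wrist force passes 120 N, or if a joint passes its speed limit or range.

## Working session

There is one attempt and no reset: what is moved stays moved. The work goes in short steps, Python scripts to look and compute and a tool call to move; the robot and the scene stay as the last step left them, time stands still between calls to the robot, and variables do not carry over. Pictures are saved under pics/ and viewed, at most 10 in all, crops included, and the job is handed in when it is done.

Besides the shell and the picture viewer there is one more tool, called after "Call:" as a command line: name --argument value ..., lists and objects as JSON in quotes. apply_moves: Moves the arm, as the interface text tells. Its arguments: {"type":"object","properties":{"deltas":{"type":"string"},"newtons":{"type":"number"}},"required":["deltas"]}

```bash
ls; mkdir -p pics; python3 - <<'E'
from cell import robot
import cv2,numpy as np
for n in ("top","side"):
    c=robot.capture(n); cv2.imwrite(f"pics/{n}0.png",c["img"][:,:,::-1]); np.savez(f"{n}0.npz",**c)
    print(n,c["origin"],c["attitude"],c["K"].tolist())
print(robot.get_state())
E
```

```text
pics
top [0.34048345 0.01379327 1.16122819] [-2.1769237   2.14608904 -0.17468339] [[371.40506929429614, 0.0, 313.68626547826864], [0.0, 371.40506929429614, 196.395496418986], [0.0, 0.0, 1.0]]
side [ 0.14076288 -0.92390228  0.74757645] [-2.13855299  0.40141256 -0.19709547] [[435.61225365569334, 0.0, 315.9791877396415], [0.0, 435.61225365569334, 202.8926151436303], [0.0, 0.0, 1.0]]
{'time_s': 0.1, 'q': array([ 1.56410578e+00,  3.59303160e-01,  1.11367006e-02, -3.50910605e-04,
       -1.22410002e+00, -2.88101785e-01]), 'qd': array([ 0.00110142, -0.00290806,  0.00142657,  0.00185665, -0.00091175,
       -0.00072886]), 'tau': array([-2.30721467e-03, -5.84159195e+01,  2.93751526e+01,  7.01553226e+00,
        1.01396267e-02, -4.86639669e-05]), 'tcp_pos': array([0.19599795, 0.6454441 , 0.22571057]), 'tool_rot': array([ 3.10601468e+00, -4.61348807e-01, -1.89199551e-04]), 'contact_force': array([ 0.26089171, -0.07337491, -0.1216483 ]), 'moment': array([-0.02077727, -0.00115074,  0.01050088]), 'grip_force': 0.0, 'grip_width': 0.08768630156198162}
```

View pics/top0.png

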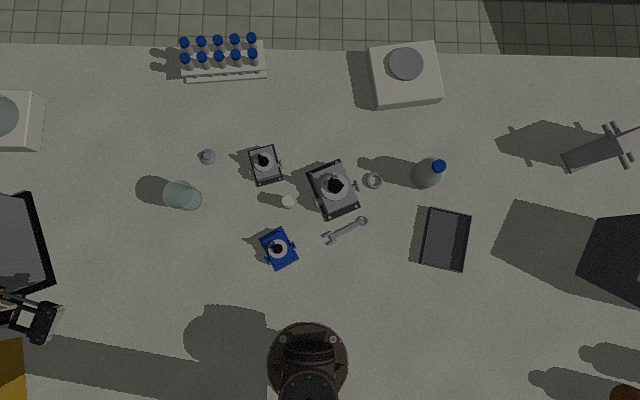

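View pics/side0.png

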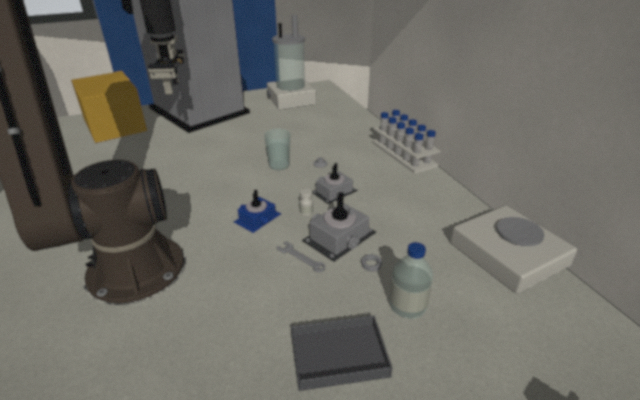

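There are three manifolds in the top view: blue at (278,248), small steel at (265,165) and large steel at (333,190). The larger non-blue one, at (333,190), is meant. The side view agrees, with it at (340,225). I'll confirm in a crop and measure it.

```bash
cat > h.py <<'E'
import numpy as np
from scipy.spatial.transform import Rotation as R
def cloud(c):
    d=c["depth"];v,u=np.indices(d.shape);K=c["K"]
    p=np.stack([(u-K[0,2])/K[0,0]*d,(v-K[1,2])/K[1,1]*d,d],-1)
    return p@R.from_rotvec(c["attitude"]).as_matrix().T+c["origin"]
E
python3 - <<'E'
import numpy as np,cv2
from h import *
c=np.load("top0.npz");P=cloud(c)
s=(slice(150,230),slice(290,390))
cv2.imwrite("pics/crop0.png",cv2.resize(c["img"][s][:,:,::-1],(800,640)[:2] if 0 else (750,600),interpolation=cv2.INTER_CUBIC))
for (u,v) in [(333,190),(265,165),(278,248)]:
    q=P[v-35:v+35,u-35:u+35].reshape(-1,3);
    for lo,hi in [(.04,.06),(.062,.078),(.118,.14)]:
        m=q[(q[:,2]>lo)&(q[:,2]<hi)]
        print(u,v,lo,len(m),m.mean(0).round(4) if len(m) else '')
m=P[s].reshape(-1,3);g=m[(m[:,2]>.11)&(m[:,2]<.145)&(np.hypot(*(m[:,:2]-P[186,335,:2]).T)<.05)]
print(P[186,335],len(g),g.mean(0),g.max(0)); 
w,V=np.linalg.eigh(np.cov(g[:,:2].T));print(w**.5,V[:,1])
b=m[(m[:,2]>.035)&(m[:,2]<.085)];r=cv2.minAreaRect(b[:,:2].astype(np.float32)*1000);print(r)
E
```

```text
333 190 0.04 555 [ 0.5176 -0.0703  0.0558]
333 190 0.062 504 [ 0.5203 -0.0738  0.0673]
333 190 0.118 87 [ 0.522  -0.0719  0.1308]
265 165 0.04 572 [0.5975 0.1418 0.0456]
265 165 0.062 63 [0.5181 0.0907 0.0711]
265 165 0.118 0 
278 248 0.04 424 [0.3371 0.0932 0.0448]
278 248 0.062 7 [0.3358 0.092  0.064 ]
278 248 0.118 0 
[ 0.51565363 -0.07119062  0.11695571] 95 [ 0.52167595 -0.07149036  0.12943671] [ 0.53842469 -0.0510801   0.13585148]
[0.00440197 0.01278187] [0.51755967 0.85564712]
((508.31622314453125, -39.288055419921875), (129.97747802734375, 217.21067810058594), 23.57770347595215)
```

View pics/crop0.png

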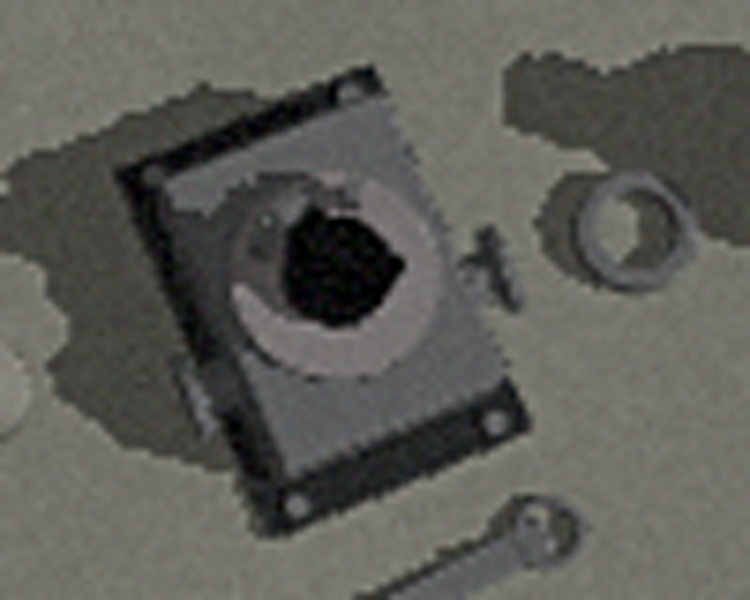

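The crop confirms it: a grey steel block with a black bar grip at crop (340,270), the clamp ring to its right at (635,230) and the wrench below. Next I'll move over it for a wrist view.

Call:
apply_moves --deltas "0 0 0.08 0.1 0.05 0 1; 0 0 0.17 0.22 0.11 0 1; 0 0 0.26 0.34 0.17 0 1; 0 0 0.35 0.46 0.23 0 1; 0 0 0.44 0.58 0.29 0 1; 0 0 0.53 0.68 0.34 0 1; 0 0 0.6 0.77 0.39 0 1; 0 0 0.667 0.84 0.43 0 1"

```text
time_s: 0.77
tcp_pos: [0.4011, 0.4471, 0.2263]
tool_rot: [2.758, -1.503, -0.0]
contact_force: [1.9, 0.2, 0.1]
grip_width: 0.0875
grip_force: 0.0
```

```bash
cat >> h.py <<'E'
def plan(pos,yaw_deg,st):
    "shift/turn units from the measured pose to a tool-down pose with tool x at yaw"
    M=R.from_rotvec(st["tool_rot"]); T=R.from_euler('z',yaw_deg,degrees=True)*R.from_euler('x',180,degrees=True)
    print("yaw now",np.degrees(np.arctan2(*M.as_matrix()[[1,0],0])).round(2),"turn",((M.inv()*T).as_rotvec(degrees=True)/60).round(3),"shift",(M.inv().apply(np.array(pos)-st["tcp_pos"])/.3).round(3),"q",st["q"].round(2))
E
python3 -c "
from cell import robot;from h import *
s=robot.get_state();print(s['tcp_pos']);plan([.49,.17,.24],-90,s)"
```

```text
[0.40106175 0.44709756 0.22632194]
yaw now -57.19 turn [ 0.    -0.     0.547] shift [ 0.937  0.251 -0.045] q [ 1.16  0.24 -0.16 -0.   -1.17 -0.59]
```

Call:
apply_moves --deltas "0 0 0.07 0.12 0.03 -0.01 1; 0 0 0.14 0.24 0.06 -0.02 1; 0 0 0.21 0.36 0.1 -0.03 1; 0 0 0.28 0.48 0.13 -0.04 1; 0 0 0.35 0.6 0.16 -0.05 1; 0 0 0.42 0.72 0.19 -0.05 1; 0 0 0.49 0.83 0.22 -0.05 1; 0 0 0.55 0.93 0.25 -0.05 1"

```text
time_s: 1.43
tcp_pos: [0.4894, 0.1725, 0.2415]
tool_rot: [2.219, -2.224, -0.0]
contact_force: [0.0, 0.1, -0.5]
grip_width: 0.0871
grip_force: 0.0
```

```bash
python3 -c "
from cell import robot;from h import *
s=robot.get_state();print(s['tcp_pos']);plan([.52,-.072,.24],-121,s)"
```

```text
[0.4893645  0.17245994 0.24152101]
yaw now -90.14 turn [ 0.    -0.     0.514] shift [ 0.815 -0.104  0.005] q [ 0.72  0.09 -0.3  -0.   -1.18 -0.72]
```

Call:
apply_moves --deltas "0 0 0.07 0.12 -0.01 0 1; 0 0 0.14 0.24 -0.03 0 1; 0 0 0.21 0.36 -0.05 0 1; 0 0 0.28 0.48 -0.06 0 1; 0 0 0.35 0.6 -0.08 0 1; 0 0 0.42 0.7 -0.09 0 1; 0 0 0.48 0.77 -0.1 0 1; 0 0 0.51 0.815 -0.105 0 1"

```text
time_s: 2.1
tcp_pos: [0.5208, -0.0722, 0.2412]
tool_rot: [1.551, -2.731, -0.0]
contact_force: [1.7, 0.1, 0.7]
grip_width: 0.0877
grip_force: 0.0
```

```bash
python3 - <<'E'
from cell import robot;from h import *
import cv2
s=robot.get_state();print(s['tcp_pos'],s['q'])
c=robot.capture("wrist");np.savez("w0.npz",**c);cv2.imwrite("pics/w0.png",c["img"][:,:,::-1]);print(c["origin"],c["attitude"],c["K"][0,0])
P=cloud(c);d=c["depth"]>0
m=P[d&(np.hypot(P[...,0]-.52,P[...,1]+.072)<.06)]
print(np.histogram(m[:,2],bins=np.arange(0,.2,.005)))
g=m[(m[:,2]>.125)&(m[:,2]<.142)];r=cv2.minAreaRect((g[:,:2]*1000).astype(np.float32));print(g.mean(0),r)
E
```

```text
[ 0.52082092 -0.07221841  0.24122051] [ 2.35605893e-01  1.02903075e-01 -2.91066435e-01 -1.15171007e-06
 -1.17764123e+00 -7.73642232e-01]
[ 0.47924994 -0.1420983   0.39859808] [0.80341477 2.91907705 0.44982279] 283.3285223308628
(array([  34,   29,    0,    0,    0,    0,    1,   23,   89,    0,    0,
        288, 2674, 1957,  260,  144,  499,   32,  195,   12,   11,   13,
         13,   13,   14,   15,  597,    1,    0,    0,    0,    0,    0,
          0,    0,    0,    0,    0,    0]), array([0.   , 0.005, 0.01 , 0.015, 0.02 , 0.025, 0.03 , 0.035, 0.04 ,
       0.045, 0.05 , 0.055, 0.06 , 0.065, 0.07 , 0.075, 0.08 , 0.085,
       0.09 , 0.095, 0.1  , 0.105, 0.11 , 0.115, 0.12 , 0.125, 0.13 ,
       0.135, 0.14 , 0.145, 0.15 , 0.155, 0.16 , 0.165, 0.17 , 0.175,
       0.18 , 0.185, 0.19 , 0.195]))
[ 0.5235946  -0.07486778  0.13277651] ((524.0269165039062, -73.75631713867188), (43.496131896972656, 13.569644927978516), 58.46337890625)
```

View pics/w0.png

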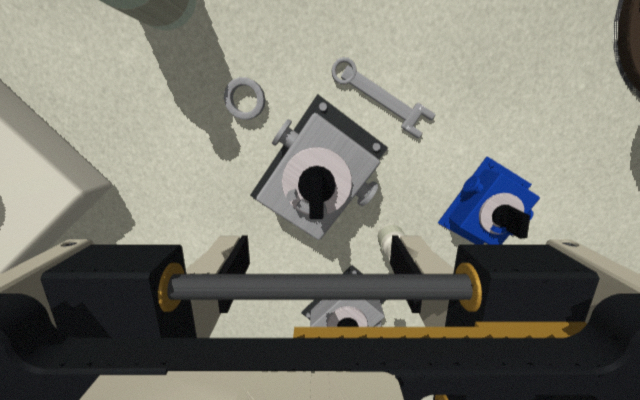

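The wrist view shows the bar top at about (317,185–215) with the lug and gate towards image bottom. The bar measures 43.5 x 13.6 mm at 58.5°, centred on (0.524, -0.074). Now descend.

Call:
apply_moves --deltas "0 0 0 0 -0.012 0.05 1; 0 0 0.009 0 -0.012 0.12 1; 0 0 0.009 0 -0.012 0.2 1; 0 0 0.009 0 -0.012 0.28 1; 0 0 0.009 0 -0.012 0.36 1; 0 0 0.009 0 -0.012 0.42 1; 0 0 0.009 0 -0.012 0.45 1; 0 0 0.009 0 -0.012 0.467 1"

```text
time_s: 2.82
tcp_pos: [0.5234, -0.0717, 0.1001]
tool_rot: [1.545, -2.733, -0.001]
contact_force: [-0.2, -0.1, -1.3]
grip_width: 0.0879
grip_force: 0.0
```

Call:
apply_moves --deltas "0 0 0 0 0 0 -1; 0 0 0 0 0 0 -1; 0 0 0 0 0 0 -1; 0 0 0 0 0 0 -1; 0 0 0 0 0 0 -1; 0 0 0 0 0 0 -1; 0 0 0 0 0 0 -1; 0 0 0 0 0 0 -1" --newtons 25

```text
time_s: 3.48
tcp_pos: [0.5243, -0.0718, 0.1017]
tool_rot: [-1.546, 2.735, -0.0]
contact_force: [0.8, 0.2, 0.0]
grip_width: 0.0403
grip_force: 0.0
```

```bash
python3 -c "
from cell import robot;s=robot.get_state();print({k:s[k] for k in s if k not in('qd','tau')})"
```

```text
{'time_s': 3.4833, 'q': array([ 2.34839563e-01,  2.39449214e-01, -4.74383187e-01, -6.26191511e-06,
       -8.56614998e-01, -7.76791090e-01]), 'tcp_pos': array([ 0.52431771, -0.07176618,  0.10165842]), 'tool_rot': array([-1.54559312e+00,  2.73470857e+00, -1.44088550e-04]), 'contact_force': array([0.83317233, 0.20568731, 0.01019032]), 'moment': array([ 0.12776233, -0.13799016, -0.05918791]), 'grip_force': 0.0, 'grip_width': 0.04029738741686347}
```

Call:
apply_moves --deltas "0 0 0 0.005 -0.003 0 -1; 0 0 0 0.005 -0.003 0 -1; 0 0 0 0.005 -0.003 0 -1; 0 0 0 0.005 -0.003 0 -1; 0 0 0 0.005 -0.003 0 -1; 0 0 0 0.005 -0.003 0 -1; 0 0 0 0.005 -0.003 0 -1; 0 0 0 0.005 -0.003 0 -1"

```text
time_s: 4.15
tcp_pos: [0.5242, -0.0736, 0.1014]
tool_rot: [1.546, -2.735, 0.0]
contact_force: [0.4, 0.2, -0.7]
grip_width: 0.0137
grip_force: 25.0
```

```bash
python3 -c "
from cell import robot;s=robot.get_state();print({k:s[k] for k in s if k not in('qd','tau')})"
```

```text
{'time_s': 4.15, 'q': array([ 2.31375902e-01,  2.40194339e-01, -4.74042297e-01,  1.05998955e-04,
       -8.56688054e-01, -7.73350825e-01]), 'tcp_pos': array([ 0.52421582, -0.07357945,  0.10142657]), 'tool_rot': array([ 1.54575568e+00, -2.73483616e+00,  6.44963957e-05]), 'contact_force': array([ 0.43346658,  0.221325  , -0.7403612 ]), 'moment': array([-0.19465506, -0.17780485,  0.03697848]), 'grip_force': 24.996134340763092, 'grip_width': 0.013726540306891768}
```

Call:
apply_moves --deltas "0 0 0 0 0 -0.005 -1; 0 0 0 0 0 -0.011 -1; 0 0 0 0 0 -0.017 -1; 0 0 0 0 0 -0.023 -1; 0 0 0 0 0 -0.029 -1; 0 0 0 0 0 -0.035 -1; 0 0 0 0 0 -0.04 -1; 0 0 0 0 0 -0.04 -1"

```text
time_s: 4.82
tcp_pos: [0.5241, -0.0736, 0.1135]
tool_rot: [1.546, -2.735, -0.0]
contact_force: [3.3, -1.7, -7.3]
grip_width: 0.0141
grip_force: 25.0
```

Call:
apply_moves --deltas "0 0 0 0 0 -0.001 -1; 0 0 0 0 0 -0.002 -1; 0 0 0 0 0 -0.003 -1; 0 0 0 0 0 -0.004 -1; 0 0 0 0 0 -0.005 -1; 0 0 0 0 0 -0.005 -1; 0 0 0 0 0 -0.005 -1; 0 0 0 0 0 -0.005 -1"

```text
time_s: 5.48
tcp_pos: [0.524, -0.0735, 0.1137]
tool_rot: [1.545, -2.735, -0.001]
contact_force: [7.4, -3.3, -20.8]
grip_width: 0.0141
grip_force: 25.0
```

```bash
python3 -c "
from cell import robot;s=robot.get_state();print({k:s[k] for k in s if k not in('qd','tau')})"
```

```text
{'time_s': 5.4833, 'q': array([ 2.31256665e-01,  2.25715736e-01, -4.59477219e-01, -4.65267535e-04,
       -8.86429858e-01, -7.73362694e-01]), 'tcp_pos': array([ 0.52403479, -0.07351138,  0.1136535 ]), 'tool_rot': array([ 1.54480976e+00, -2.73474186e+00, -9.05975348e-04]), 'contact_force': array([  7.38144886,  -3.28372186, -20.81032514]), 'moment': array([-1.41525514, -3.18394355,  0.02623885]), 'grip_force': 24.988695681095123, 'grip_width': 0.014089936640099013}
```

The upper stop was felt (12.2 mm of travel, 21 N). Relax a little and start turning.

Call:
apply_moves --deltas "0 0 0 0 0 0.003 -1; 0 0 0.04 0 0 0.003 -1; 0 0 0.08 0 0 0.003 -1; 0 0 0.13 0 0 0.003 -1; 0 0 0.18 0 0 0.003 -1; 0 0 0.23 0 0 0.003 -1; 0 0 0.28 0 0 0.003 -1; 0 0 0.32 0 0 0.003 -1"

```text
time_s: 6.15
tcp_pos: [0.5241, -0.0735, 0.1136]
tool_rot: [1.064, -2.956, -0.0]
contact_force: [5.3, -2.4, -13.1]
grip_width: 0.0139
grip_force: 25.0
```

```bash
cat > st.py <<'E'
from cell import robot;from h import *
s=robot.get_state();M=R.from_rotvec(s['tool_rot'])
y=np.degrees(np.arctan2(*M.as_matrix()[[1,0],0]))
o=s['tcp_pos']
print('t',s['time_s'],'tcp',o.round(4),'turned rad',np.radians(-121.2-y).round(3),'F',s['contact_force'].round(1),'Mom',s['moment'].round(3),'Ftool',M.inv().apply(s['contact_force']).round(1),'grip',s['grip_force'].round(1),s['grip_width'].round(4),'q6',s['q'][5].round(2))
E
python3 st.py
```

```text
Traceback (most recent call last):
  File "st.py", line 5, in <module>
    print('t',s['time_s'],'tcp',o.round(4),'turned rad',np.radians(-121.2-y).round(3),'F',s['contact_force'].round(1),'Mom',s['moment'].round(3),'Ftool',M.inv().apply(s['contact_force']).round(1),'grip',s['grip_force'].round(1),s['grip_width'].round(4),'q6',s['q'][5].round(2))
                                                                                                                                                                                                           ^^^^^^^^^^^^^^^^^^^^^
AttributeError: 'float' object has no attribute 'round'
```

```bash
sed -i "s/s\['grip_force'\].round(1),s\['grip_width'\].round(4)/s['grip_force'],s['grip_width']/" st.py; python3 st.py
```

```text
t 6.15 tcp [ 0.5241 -0.0735  0.1136] turned rad 0.335 F [  5.3  -2.4 -13.1] Mom [-0.935 -2.1    0.024] Ftool [-2.5 -5.2 13.1] grip 24.991721212863922 0.013853042852256395 q6 -1.11
```

Call:
apply_moves --deltas "0 0 0.04 0 0 0.001 -1; 0 0 0.09 0 0 0.001 -1; 0 0 0.14 0 0 0.001 -1; 0 0 0.19 0 0 0.001 -1; 0 0 0.24 0 0 0.001 -1; 0 0 0.29 0 0 0.001 -1; 0 0 0.34 0 0 0.001 -1; 0 0 0.37 0 0 0.001 -1"

```text
time_s: 6.82
tcp_pos: [0.5241, -0.0735, 0.1136]
tool_rot: [0.475, -3.105, -0.0]
contact_force: [3.5, -1.8, -10.7]
grip_width: 0.0138
grip_force: 25.0
```

```bash
python3 st.py
```

```text
t 6.8167 tcp [ 0.5241 -0.0735  0.1136] turned rad 0.723 F [  3.5  -1.8 -10.7] Mom [-0.835 -1.641  0.045] Ftool [-2.8 -2.7 10.7] grip 24.993274211883545 0.01375066859156323 q6 -1.5
```

Call:
apply_moves --deltas "0 0 0.02 0 0 0 -1; 0 0 0.04 0 0 0 -1; 0 0 0.06 0 0 0 -1; 0 0 0.08 0 0 0 -1; 0 0 0.1 0 0 0 -1; 0 0 0.12 0 0 0 -1; 0 0 0.135 0 0 0 -1; 0 0 0.15 0 0 0 -1"

```text
time_s: 7.48
tcp_pos: [0.5241, -0.0735, 0.1136]
tool_rot: [0.232, -3.133, -0.0]
contact_force: [4.3, -1.8, -12.9]
grip_width: 0.014
grip_force: 25.0
```

```bash
python3 st.py
```

```text
t 7.4833 tcp [ 0.5241 -0.0735  0.1136] turned rad 0.879 F [  4.3  -1.8 -12.9] Mom [-0.946 -1.887  0.061] Ftool [-4.  -2.4 12.9] grip 24.99248117208481 0.013994047684387613 q6 -1.65
```

Call:
apply_moves --deltas "0 0 0.01 0 0 0 -1; 0 0 0.02 0 0 0 -1; 0 0 0.03 0 0 0 -1; 0 0 0.04 0 0 0 -1; 0 0 0.05 0 0 0 -1; 0 0 0.06 0 0 0 -1; 0 0 0.07 0 0 0 -1; 0 0 0.08 0 0 0 -1"

```text
time_s: 8.15
tcp_pos: [0.5241, -0.0734, 0.1136]
tool_rot: [0.102, -3.14, -0.0]
contact_force: [3.7, -1.4, -15.8]
grip_width: 0.0137
grip_force: 25.0
```

```bash
python3 st.py
```

```text
t 8.15 tcp [ 0.5241 -0.0734  0.1136] turned rad 0.962 F [  3.7  -1.4 -15.8] Mom [-0.517 -1.814  0.348] Ftool [-3.6 -1.6 15.8] grip 25.049062371253967 0.013687599388429079 q6 -1.74
```

Mz jumped from 0.06 to 0.35 N m, so it is probably the stop. I'll check with one tiny step further.

Call:
apply_moves --deltas "0 0 0 0 0 0 -1; 0 0 0.003 0 0 0 -1; 0 0 0.003 0 0 0 -1; 0 0 0.006 0 0 0 -1; 0 0 0.006 0 0 0 -1; 0 0 0.006 0 0 0 -1; 0 0 0.006 0 0 0 -1; 0 0 0.006 0 0 0 -1"

```text
time_s: 8.82
tcp_pos: [0.5241, -0.0734, 0.1136]
tool_rot: [0.093, -3.14, -0.0]
contact_force: [3.9, -0.0, -17.4]
grip_width: 0.0139
grip_force: 25.1
```

```bash
python3 st.py
```

```text
t 8.8167 tcp [ 0.5241 -0.0734  0.1136] turned rad 0.967 F [  3.9  -0.  -17.4] Mom [-0.029 -1.727  0.421] Ftool [-3.8 -0.3 17.4] grip 25.08161097764969 0.013908932769613688 q6 -1.74
```

Call:
apply_moves --deltas "0 0 -0.01 0 0 0 -1; 0 0 -0.02 0 0 0 -1; 0 0 -0.03 0 0 0.001 -1; 0 0 -0.04 0 0 0.002 -1; 0 0 -0.045 0 0 0.003 -1; 0 0 -0.045 0 0 0.003 -1; 0 0 -0.045 0 0 0.003 -1; 0 0 -0.045 0 0 0.003 -1"

```text
time_s: 9.48
tcp_pos: [0.5243, -0.0736, 0.1135]
tool_rot: [-0.167, 3.137, -0.0]
contact_force: [-2.1, 1.1, -2.3]
grip_width: 0.0139
grip_force: 25.0
```

```bash
python3 st.py
```

```text
t 9.4833 tcp [ 0.5243 -0.0736  0.1135] turned rad 0.92 F [-2.1  1.1 -2.3] Mom [ 0.272  0.404 -0.063] Ftool [1.9 1.3 2.3] grip 24.997522830963135 0.01388534036129612 q6 -1.7
```

Call:
apply_moves --deltas "0 0 0 0 0 0.003 -1; 0 0 0 0 0 0.006 -1; 0 0 0 0 0 0.009 -1; 0 0 0 0 0 0.012 -1; 0 0 0 0 0 0.015 -1; 0 0 0 0 0 0.018 -1; 0 0 0 0 0 0.02 -1; 0 0 0 0 0 0.02 -1"

```text
time_s: 10.15
tcp_pos: [0.5243, -0.0736, 0.1073]
tool_rot: [-0.167, 3.137, -0.0]
contact_force: [-5.4, 0.8, 4.9]
grip_width: 0.0138
grip_force: 25.0
```

```bash
python3 st.py
```

```text
t 10.15 tcp [ 0.5243 -0.0736  0.1073] turned rad 0.92 F [-5.4  0.8  4.9] Mom [0.48  1.467 0.026] Ftool [ 5.2  1.3 -4.9] grip 24.999086558818817 0.013838741795541142 q6 -1.7
```

Call:
apply_moves --deltas "0 0 0 0 0 0.003 -1; 0 0 0 0 0 0.006 -1; 0 0 0 0 0 0.009 -1; 0 0 0 0 0 0.012 -1; 0 0 0 0 0 0.015 -1; 0 0 0 0 0 0.018 -1; 0 0 0 0 0 0.02 -1; 0 0 0 0 0 0.021 -1"

```text
time_s: 10.82
tcp_pos: [0.5244, -0.0736, 0.1013]
tool_rot: [-0.167, 3.137, -0.001]
contact_force: [-5.8, 1.8, 11.4]
grip_width: 0.0141
grip_force: 25.0
```

```bash
python3 st.py
```

```text
t 10.8167 tcp [ 0.5244 -0.0736  0.1013] turned rad 0.92 F [-5.8  1.8 11.4] Mom [ 0.814  2.408 -0.08 ] Ftool [  5.6   2.4 -11.4] grip 25.00145047903061 0.01405088313383074 q6 -1.7
```

Call:
apply_moves --deltas "0 0 0 0 0 0.001 -1; 0 0 0 0 0 0.002 -1; 0 0 0 0 0 0.002 -1; 0 0 0 0 0 0.002 -1; 0 0 0 0 0 0.002 -1; 0 0 0 0 0 0.001 -1; 0 0 0 0 0 0 -1; 0 0 0 0 0 0 -1"

```text
time_s: 11.48
tcp_pos: [0.5244, -0.0736, 0.1013]
tool_rot: [-0.167, 3.137, -0.0]
contact_force: [-5.3, 1.5, 8.1]
grip_width: 0.0139
grip_force: 25.0
```

```bash
python3 st.py
```

```text
t 11.4833 tcp [ 0.5244 -0.0736  0.1013] turned rad 0.92 F [-5.3  1.5  8.1] Mom [ 0.685  2.04  -0.043] Ftool [ 5.1  2.  -8.1] grip 25.000363290309906 0.013926012227322968 q6 -1.7
```

Call:
apply_moves --deltas "0 0 0 0 0 0 1; 0 0 0 0 0 0 1; 0 0 0 0 0 0 1; 0 0 0 0 0 0 1; 0 0 0 0 0 0 1; 0 0 0 0 0 0 1; 0 0 0 0 0 0 1; 0 0 0 0 0 0 1"

```text
time_s: 12.15
tcp_pos: [0.5243, -0.0735, 0.1005]
tool_rot: [-0.167, 3.137, -0.0]
contact_force: [0.8, -0.5, 0.1]
grip_width: 0.0615
grip_force: 0.0
```

Rise clear and check.

Call:
apply_moves --deltas "0 0 0 0 0 0 1; 0 0 0 0 0 0 1; 0 0 0 0 0 -0.05 1; 0 0 0 0 0 -0.12 1; 0 0 0 0 0 -0.2 1; 0 0 0 0 0 -0.28 1; 0 0 0 0 0 -0.36 1; 0 0 0 0 0 -0.4 1"

```text
time_s: 12.82
tcp_pos: [0.5253, -0.0736, 0.2238]
tool_rot: [-0.167, 3.133, -0.0]
contact_force: [0.8, -1.4, 0.4]
grip_width: 0.0878
grip_force: 0.0
```

```bash
python3 - <<'E'
from cell import robot;from h import *
import cv2
c=robot.capture("wrist");cv2.imwrite("pics/w1.png",c["img"][100:280,200:440,::-1].repeat(3,0).repeat(3,1))
P=cloud(c);m=P[(c["depth"]>0)&(np.hypot(P[...,0]-.524,P[...,1]+.0735)<.06)]
g=m[(m[:,2]>.12)&(m[:,2]<.155)];print(np.median(g[:,2]),cv2.minAreaRect((g[:,:2]*1000).astype(np.float32)))
E
```

```text
0.13290900109179513 ((523.4544067382812, -73.11593627929688), (43.13417434692383, 13.825578689575195), 6.3214287757873535)
```

View pics/w1.png

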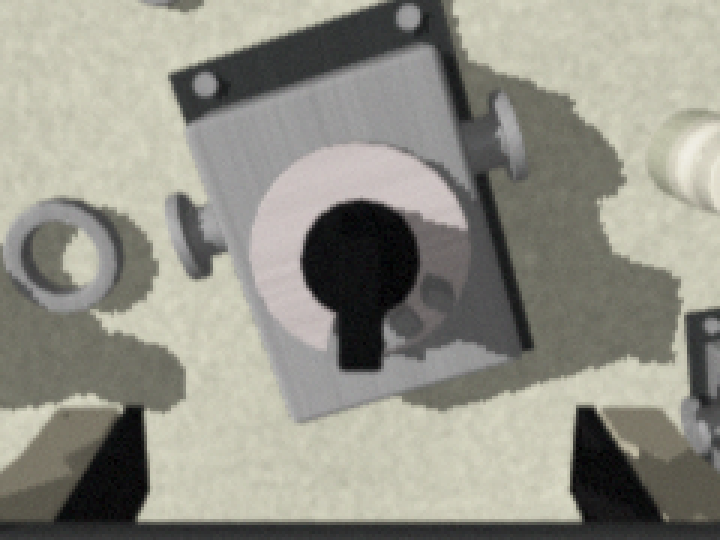

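The picture shows the knob let go, with its bar end at crop (360,350). The bar top is at 0.133 m, the same as before, and it has turned about 0.91 rad. Nothing around it has moved.

```bash
python3 -c "
from cell import robot;print(robot.hand_in())"
```

```text
the job is handed in; nothing more can be done
None
```

I switched the large steel manifold's valve and handed the job in: knob pulled out 12 mm, turned clockwise to the felt far stop, pushed home and released at about 0.91 rad; the hand-in gave no verdict.

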